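# Rack the laminating mould plate

### The job

Take the aluminium mould plate off the desk stand and slide it, standing on its long edge, into the empty slot of the rack beside it, centred so that it sticks out about equally at both ends. Press it past the spring pad until it is fully home on the floor of the slot, as low as its neighbours. Leave the plates already in the rack and the other things on the bench where they are.

Things in the scene. Friction and masses are not known exactly. Their poses are not given: they have to be found in the camera images.
- plate: aluminium mould plate to be racked: plain slab 160 x 8 x 90 mm, 0.28 kg, phone-shaped outline on both faces. Starts leaning in the stand, top long edge towards the robot, 0.5 rad from upright. Origin at its centre; x along its length, y through its thickness, z along its height (up the lean). Either face and either long edge may go first
- stand: black desk stand with a clear back rest carrying the plate at the start; fixed. Base 150 x 110 x 8 mm, origin under its centre; x along the plate's length. The back rest reaches only 60 mm up the plate, on its -y (lower) face, so the plate's top 30 mm is free on both sides
- bay: the empty white slot holder of the rack, fixed; one of three alike, 60 mm apart, in random order. 120 mm long (x, along the slot), 29.6 thick (y), 96 high; origin at the centre of its underside. Two 10 mm walls leave a slot 9.6 mm wide, open on top and at both ends, 84 mm deep, its floor 12 mm above the origin
- bay_mouth (a point): centre of the empty slot's mouth, level with the wall tops (96 mm above the holder's origin); each wall has a lead-in 3 mm wide and 4 mm deep. Plates fully home stick up 6 mm above the walls
- bay_floor (a point): centre of the empty slot's floor, where the middle of the plate's lower edge comes to rest. A sprung pad 50 mm long in the slot's -y wall stands 3 mm proud; its ramp begins 44 mm above this floor, its face spans 35 to 15 mm above it. It stops a plate merely dropped in; pushing past it takes up to about 20 N
- rack: dark steel base plate 150 x 210 x 6 mm under the three holders, fixed; origin under its centre; the holders stand in a row along y, slots along x
- plate_b: a similar plate already standing in another holder of the rack (loose, 160 x 8 x 90 mm, origin at its centre): leave it
- plate_c: a second plate already standing in the remaining holder (loose, 160 x 8 x 90 mm, origin at its centre): leave it
- phone: black phone 146 x 71 x 8 mm lying face up; origin under its centre; a bystander
- driver: screwdriver 150 mm long, lying; origin under its centre; a bystander
- tape: roll of tape, 90 mm across, 20 mm high; origin under its centre; a bystander
- cleaner: white bottle, 56 mm across, 140 mm high; origin under its centre; a bystander
- pencup: black cup, 76 mm across, 95 mm high; origin under its centre; a bystander
- flux: small white jar, 48 mm across, 60 mm high; origin under its centre; a bystander
- parts_tray: grey divided tray 110 x 160 x 22 mm; origin under its centre; a bystander
Mind the look-alikes: they are no part of the job. Leave any pink look-alike of the plate alone.

How it is judged:
At the end, for the whole second after the job is handed in: The plate stands on its long edge in the empty holder, lower edge within 3 mm of the slot floor and within 0.05 rad of level, its middle within 15 mm of the holder's middle along the slot, released and at rest (z of plate in the frame of bay below 0.06 m and x of plate in the frame of bay between -0.015 and 0.015 m and y of plate in the frame of bay between -0.003 and 0.003 m and angle between the z axis of plate and the z axis of bay, either way round below 0.05 rad and angle between the y axis of plate and the y axis of bay, either way round below 0.08 rad and linear speed of plate below 0.02 m/s and angular speed of plate below 0.2 rad/s); the robot touches nothing.
It fails at once if a plate already in the rack is shifted by more than 10 mm (distance of any of plate_b, plate_c from where it was at the start of the episode above 0.01 m).
It fails at once if another thing on the bench is moved by more than 30 mm (distance of any of phone, driver, tape, cleaner, pencup, flux, parts_tray from where it was at the start of the episode above 0.03 m).
It also fails if it takes over 50 s, if anything falls off the work surface, if the arm or the gripper's body presses on something with over 40 N, if the wrist force passes 120 N, or if a joint passes its speed limit or range.

### The arm

A 6-joint arm with a two-finger parallel gripper is mounted at the origin on the work surface. World frame = base frame: x ahead of the robot, y to its left, z up, the work surface at z = 0. Lengths are in m, angles in rad, forces in N, time in s.
With the tool pointing down it reaches from about 0.35 to 0.775 m from the base axis. Payload 5.5 kg.
Tool frame: the origin (TCP) lies between the finger pads; the fingertips stand env.nose_length ahead of it and the grasp point (between the pads) lies 8 mm behind it (env.nose_length is the distance from the TCP to the fingertips, in m); z points along the fingers, y is the direction in which the jaws open and shut (so a half turn about z gives the same grasp; the last joint's range is limited). The gripper opens to 85 mm and grips with 20 to 120 N. Pads are 22 mm wide; open, the fingers measure 114 mm over their backs; the gripper's body (76 mm by 85 mm) begins 54 mm behind the grasp point. The pads swing forward as they close: fully open they stand 13 mm farther back than shut.
Start: joints at [1.207, 0.313, 0.046, 1.304, 0, 1.431], TCP at [0.128, 0.561, 0.242] pointing down, gripper open.
Joint ranges: [-2.76, 2.76], [-0.86, 1.69], [-1.03, 1.26], [-2.2, 2.34], [-1.47, 1.5], [-3.14, 3.14]. Speed limits (rad/s): [2.57, 2.57, 3.14, 3.14, 3.14, 3.14].

### API

Orientations are given as a unit quaternion [w, x, y, z].
In Python, from workcell import env gives the robot as it stands. The module is installed in compiled form; this text tells all that it offers.
- The arm moves only by the shell command python3 -m creep 'ROWS' [FORCE]. ROWS is a JSON object of lists of equal length, an entry for each row: "hand": the finger opening in mm, from 0 to 85.4; "delta_pos": the shift along the tool's x, y, z scaled (see below), a list of three; "turn": the turn about the tool's z scaled (see below). In form: {"hand": [hand, ...], "delta_pos": [[dx, dy, dz], ...], "turn": [turn, ...]}. A call has exactly 5 rows; each row shifts and turns the commanded pose from where the row before left it, along the tool's axes as they then stand; what a row does not reach is not made up. The controller multiplies each number of a shift by 0.8 m and each number of a turn by 5 degrees. A row lasts 1/12 s, in which the tool goes at most 41.7 mm and 7.16 degrees, less where a joint would pass 70% of its speed; a pose out of reach is approached as far as the arm can. A call with a number of a shift or a turn outside -1 to 1 is refused whole. A call with a gripper value outside its range is refused whole. The fingers move at their own pace and stop on an object; FORCE is the grip in N (left out, the last holds). Time passes only in rows, so rows that do not move let the fingers close, or fill a call up. It gives the time, the measured TCP pose, the force and the opening at its end, in the units of the state.
- env.get_state(): the state, without advancing time (a new reading comes with each control period).
- env.read_camera(name): name is "side" or "top" or "wrist"; returns a dict with "pixels" (400x640x3 uint8, red, green, blue), "depth" (400x640 float32, m along the optical axis (not along the pixel's ray), 0 where there is no reading), "fx", "fy", "cx", "cy" (pixels), "origin" and "orientation" of the camera in the world. Camera axes: x right, y down, z forward; pixel columns grow to the right and rows downward; lengths in m; the calibration is good to about 2 mm. A picture is of the moment at which its call begins.
- env.hand_in(): hands the job in, once; it reports no verdict.
Trained networks look in the newest picture that a camera, given by its name, has taken for a name from the list of things; names that differ only in an ending like _2 or _b are one class to them, and where a whole thing is asked for, a point or a joint stands for the part that bears it (a point fixed in the world has none). Each returns a list of dicts, best first, with "score" (0 to 1); they miss things now and then, are a little off and sometimes report something else, mostly with a low value. They report only what shows in the picture. A call takes as long as a camera call. They do not tell look-alikes from the thing itself.
- env.find_in(camera, target): "location" ([row, column] in pixels, amid what is visible of it).
- env.pinpoint(camera, target): "location" ([row, column] in pixels: a listed point, or the origin of a listed thing).
The state is a dict: "clock": time; "joint_pos": joint angles; "qvel": joint speeds; "tau": joint torques, N m; "tcp_pos": TCP position; "orientation": TCP orientation; "wrist_force": force on the tool from outside, world axes, zero at the start; "ft_torque": the same for the moment, N m; "finger_gap": finger opening in m.
Only numpy, scipy, OpenCV 4.12 (cv2) and the standard library are available. Lean on these libraries where they do the work, as an engineer would, in place of code of your own. Each camera call takes 0.05 s, during which the arm holds its last target.

## Working session

There is one attempt and no reset: what is moved stays moved. The work goes in short steps, Python scripts to look and compute and a shell command to move; the robot and the scene stay as the last step left them, time stands still between calls to the robot, and variables do not carry over. Pictures are saved under pics/ and viewed, and the job is handed in when it is done.

```bash
mkdir -p pics; ls; python3 - <<'E'
from workcell import env
import cv2,numpy as np
print(env.get_state(), env.nose_length)
for n in ("side","top","wrist"):
    c=env.read_camera(n); cv2.imwrite(f"pics/{n}0.png",c["pixels"][:,:,::-1]); np.savez(f"{n}0.npz",**c)
    print(n,c["fx"],c["fy"],c["cx"],c["cy"],c["origin"],c["orientation"])
    for t in ("plate","stand","bay","bay_mouth","bay_floor","rack"):
        print(t,[(round(d["score"],2),np.round(d["location"]).astype(int).tolist()) for d in env.find_in(n,t)[:4]] if 'bay_' not in t else '', [(round(d["score"],2),np.round(d["location"],1).tolist()) for d in env.pinpoint(n,t)[:4]])
E
```

```text
pics
{'clock': 0.0, 'joint_pos': array([1.20739453e+00, 3.13966890e-01, 4.49806699e-02, 1.30359598e+00,
       1.45315266e-05, 1.43117611e+00]), 'qvel': array([-0.0005235 , -0.00035616, -0.00029614, -0.00044526, -0.00181066,
        0.00075056]), 'tau': array([-5.07742407e-04, -4.80627036e+01,  2.98532599e+01,  1.92751276e-02,
       -3.69056179e-04,  4.68799101e-06]), 'tcp_pos': array([0.12744443, 0.56019781, 0.24142861]), 'orientation': array([-2.29260421e-04,  1.11657425e-01,  9.93746357e-01, -8.63035034e-04]), 'wrist_force': array([ 0.18046355,  0.36572437, -0.66584748]), 'ft_torque': array([0.01257317, 0.0211736 , 0.00244485]), 'finger_gap': 0.08536175729411934} 0.011
side 404.4891697150815 404.4891697150815 318.3056340965659 200.47526982335123 [0.36717844 0.69543813 0.94748542] [ 0.04204974 -0.11132912  0.93465011 -0.33506241]
plate [(0.88, [146, 419]), (0.8, [265, 294]), (0.69, [283, 289]), (0.56, [157, 302])] [(0.98, [157.9, 303.4]), (0.9, [143.9, 417.4]), (0.7, [290.1, 293.4]), (0.58, [269.1, 296.9])]
stand [] [(0.59, [167.9, 307.0]), (0.46, [291.5, 294.9]), (0.38, [173.5, 2
[... 326 characters left out ...]
61   0.71048297 -0.69962031  0.05312466]
plate [(0.77, [302, 443]), (0.71, [195, 204]), (0.63, [200, 222]), (0.6, [169, 369])] [(0.62, [297.0, 444.2]), (0.61, [198.6, 207.5]), (0.58, [197.6, 223.1])]
stand [(0.84, [181, 368])] [(0.77, [175.2, 367.2])]
bay [(0.89, [200, 249]), (0.4, [191, 222])] [(0.7, [201.3, 251.5])]
bay_mouth  [(0.95, [198.4, 248.0]), (0.51, [200.6, 250.1])]
bay_floor  [(0.92, [198.4, 249.8])]
rack [(0.91, [206, 241])] [(0.69, [202.6, 229.1])]
wrist 292.07423243176345 292.07423243176345 323.694023745113 197.20961357191447 [0.05441916 0.57733496 0.37442813] [0.11611575 0.77316082 0.61651325 0.09301017]
plate [] []
stand [] []
bay [] []
bay_mouth  []
bay_floor  []
rack [] []
```

View pics/side0.png

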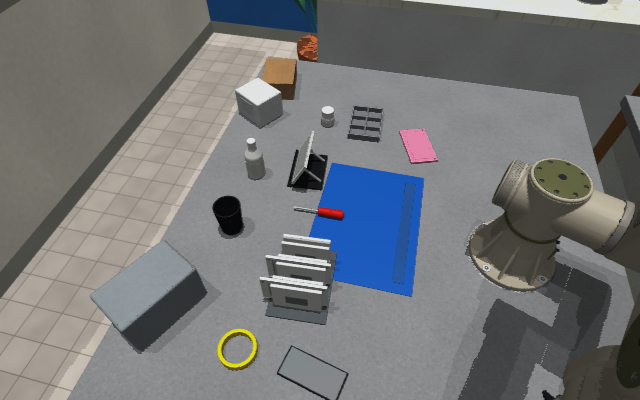

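View pics/top0.png

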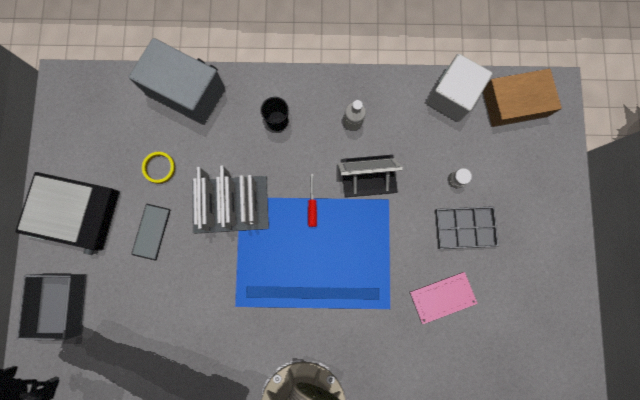

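View pics/wrist0.png

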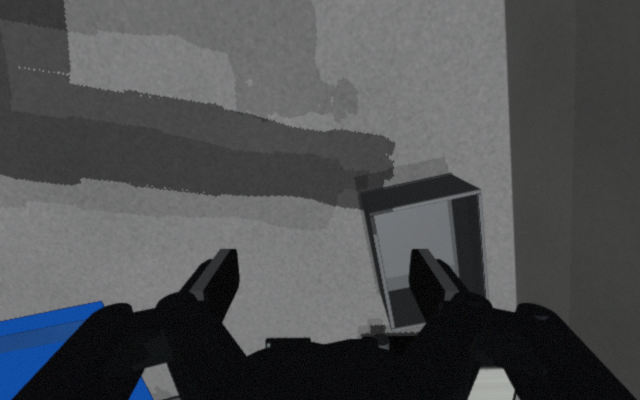

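Top view: the plate in the stand is at (169,369). The look-alikes are the pink plate at (300,444) and the racked plates at (195,200) and (195,222). The empty holder is at about (200,249), nearest the stand. Next I'll crop close and measure.

```bash
cat > h.py <<'E'
import numpy as np,cv2
from scipy.spatial.transform import Rotation as R
def cloud(c):
    d=c["depth"]; v,u=np.mgrid[:400,:640]
    p=np.stack([(u-c["cx"])*d/c["fx"],(v-c["cy"])*d/c["fy"],d],-1)
    q=c["orientation"]; r=R.from_quat(np.r_[q[1:],q[0]])
    P=r.apply(p.reshape(-1,3)).reshape(400,640,3)+c["origin"]; P[d==0]=np.nan
    return P
def proj(c,X):
    q=c["orientation"]; r=R.from_quat(np.r_[q[1:],q[0]])
    p=r.inv().apply(np.atleast_2d(X)-c["origin"]); return np.c_[p[:,1]/p[:,2]*c["fy"]+c["cy"],p[:,0]/p[:,2]*c["fx"]+c["cx"]]
E
python3 - <<'E'
from h import *
t=np.load("top0.npz"); s=np.load("side0.npz")
a=cv2.resize(t["pixels"][140:250,180:420],None,fx=3.2,fy=3.2,interpolation=2)[:,:,::-1]
b=cv2.resize(s["pixels"][120:330,240:350],None,fx=2.8,fy=2.8,interpolation=2)[:,:,::-1]
cv2.imwrite("pics/tc.png",a); cv2.imwrite("pics/sc.png",b)
P=cloud(t); Q=cloud(s)
for n,C,win in (("top",P,(150,200,335,410)),("side",Q,(125,195,280,330))):
    r0,r1,c0,c1=win
    X=C[r0:r1,c0:c1].reshape(-1,3); X=X[X[:,2]>.02]
    print(n,len(X)); 
    h=np.histogram(X[:,2],bins=np.arange(0,.15,.01)); print(h[0])
for n,C in (("top",P),("side",Q)):
  for zc in np.arange(.03,.12,.01):
    m=(abs(C[...,2]-zc)<.005); 
    m&=(C[...,0]>.3)&(C[...,0]<.6)&(C[...,1]>-.3)&(C[...,1]<-.05)
    X=C[m]; 
    if len(X): print(n,round(zc,2),len(X),np.round(np.percentile(X[:,0],[1,25,50,75,99]),3),np.round(np.percentile(X[:,1],[1,50,99]),3))
E
```

```text
top 1008
[  0   0  41 224  94  85  70  77  81  80 212  44   0   0]
side 630
[  0   0  30 143  58  61  48  53  42  55 113  27   0   0]
top 0.03 20 [0.576 0.581 0.587 0.591 0.598] [-0.223 -0.217 -0.126]
top 0.04 21 [0.583 0.588 0.593 0.595 0.599] [-0.218 -0.128 -0.125]
top 0.05 5 [0.595 0.597 0.597 0.598 0.599] [-0.13  -0.129 -0.124]
top 0.1 3 [0.597 0.597 0.597 0.597 0.597] [-0.111 -0.098 -0.096]
top 0.11 30 [0.596 0.597 0.599 0.599 0.6  ] [-0.141 -0.108 -0.088]
side 0.03 19 [0.579 0.584 0.589 0.594 0.598] [-0.22  -0.131 -0.127]
side 0.04 11 [0.585 0.59  0.593 0.597 0.6  ] [-0.22  -0.129 -0.125]
side 0.05 1 [0.598 0.598 0.598 0.598 0.598] [-0.129 -0.129 -0.129]
side 0.11 5 [0.598 0.598 0.599 0.599 0.599] [-0.105 -0.095 -0.089]
```

View pics/tc.png

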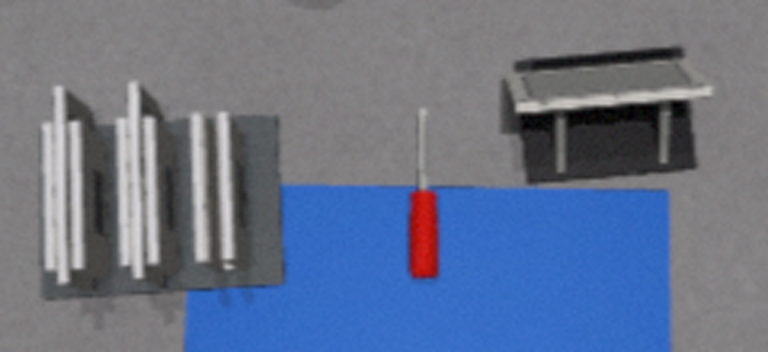

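View pics/sc.png

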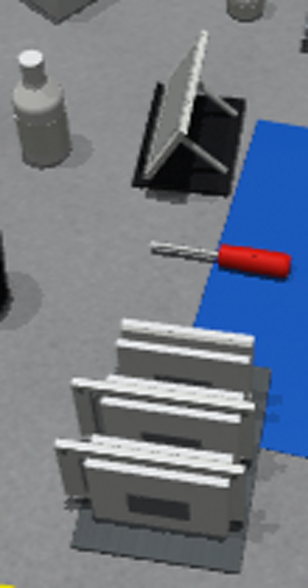

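Top crop: the plate leans in the stand with its near top edge running (515,105)–(712,92). The empty holder, two walls with nothing between, is at crop (212,190). Side crop: the nearest-to-stand holder is the empty one. Now the geometry.

```bash
cat > fit.py <<'E'
from h import *
t=np.load("top0.npz"); s=np.load("side0.npz")
P=cloud(t); Q=cloud(s)
for n,C,win in (("top",P,(150,200,335,410)),("side",Q,(125,195,280,330))):
    r0,r1,c0,c1=win
    X=C[r0:r1,c0:c1].reshape(-1,3); X=X[(X[:,2]>.025)]
    print(n,"bounds",np.round(np.nanpercentile(X,[0,2,50,98,100],axis=0),3).tolist())
    best=None;rng=np.random.default_rng(0)
    for _ in range(2000):
        a=X[rng.choice(len(X),3,False)]; nn=np.cross(a[1]-a[0],a[2]-a[0]); l=np.linalg.norm(nn)
        if l<1e-6: continue
        nn/=l
        if abs(nn[2])>.75: continue
        k=abs((X-a[0])@nn)<.0025
        if best is None or k.sum()>best.sum(): best=k
    I=X[best]; m=I.mean(0); nn=np.linalg.svd(I-m)[2][2]; nn*=np.sign(nn[2])
    print("plane",len(I),np.round(m,4),np.round(nn,3),"lean",np.arcsin(nn[2]),"yaw n",np.degrees(np.arctan2(nn[1],nn[0])))
    ex=np.cross([0,0,1],nn); ex/=np.linalg.norm(ex); up=np.cross(nn,ex)
    print(" ex",np.round(ex,3),"along",np.percentile((I-m)@ex,[0,1,99,100]).round(4)," up z",np.percentile(I[:,2],[0,1,99,100]).round(4),"along mid pt",np.round(m+ex*np.mean(np.percentile((I-m)@ex,[.5,99.5])),4))
    T=X[X[:,2]>X[:,2].max()-.012]; print(" top edge", np.round(T.mean(0),4),len(T))
# rack
for n,C in (("top",P),("side",Q)):
    m=(C[...,0]>.25)&(C[...,0]<.6)&(C[...,1]>.05)&(C[...,1]<.4)
    X=C[m]; print(n,np.histogram(X[:,2],bins=np.arange(.08,.13,.004)))
    T=X[(X[:,2]>.096)&(X[:,2]<.106)]
    print(np.histogram(T[:,1],bins=np.arange(.1,.36,.004))[0].tolist())
    print(np.round(np.percentile(T,[1,50,99],axis=0),3).tolist())
E
python3 fit.py
```

```text
top bounds [[0.575, -0.244, 0.026], [0.59, -0.238, 0.029], [0.625, -0.164, 0.07], [0.663, -0.087, 0.111], [0.667, -0.083, 0.115]]
plane 719 [ 0.6287 -0.1634  0.0737] [0.862 0.087 0.5  ] lean 0.5235868292409742 yaw n 5.777355836207707
 ex [-0.101  0.995  0.   ] along [-0.0792 -0.0776  0.0792  0.0805]  up z [0.0279 0.0292 0.1123 0.1149] along mid pt [ 0.6286 -0.1625  0.0737]
 top edge [ 0.6067 -0.1639  0.1077] 233
side bounds [[0.579, -0.249, 0.025], [0.589, -0.239, 0.029], [0.627, -0.153, 0.066], [0.666, -0.085, 0.111], [0.671, -0.082, 0.114]]
plane 413 [ 0.6308 -0.159   0.0744] [0.861 0.091 0.5  ] lean 0.5230379367814634 yaw n 6.045897085210432
 ex [-0.105  0.994  0.   ] along [-0.0898 -0.084   0.0738  0.0763]  up z [0.0278 0.0298 0.1119 0.1143] along mid pt [ 0.6314 -0.1639  0.0744]
 top edge [ 0.6095 -0.1617  0.108 ] 127
top (array([ 71,  55,  67,  75, 327, 725, 335, 154,   7,   0,   0,   0]), array([0.08 , 0.084, 0.088, 0.092, 0.096, 0.1  , 0.104, 0.108, 0.112,
       0.116, 0.12 , 0.124, 0.128]))
[0, 0, 0, 0, 0, 0, 0, 0, 0, 10, 37, 60, 49, 19, 8, 34, 72, 50, 17, 3, 0, 0, 0, 0, 5, 40, 64, 76, 34, 26, 47, 58, 54, 20, 1, 0, 0, 0, 0, 13, 46, 66, 60, 54, 38, 32, 60, 47, 29, 0, 0, 0, 0, 0, 0, 0, 0, 0, 0, 0, 0, 0, 0, 0]
[[0.462, 0.141, 0.096], [0.526, 0.221, 0.101], [0.59, 0.294, 0.106]]
side (array([164, 169, 185, 188, 343, 895, 348, 169,   1,   0,   0,   0]), array([0.08 , 0.084, 0.088, 0.092, 0.096, 0.1  , 0.104, 0.108, 0.112,
       0.116, 0.12 , 0.124, 0.128]))
[0, 0, 0, 0, 0, 0, 0, 0, 1, 16, 43, 72, 61, 26, 6, 27, 64, 66, 24, 0, 0, 0, 0, 2, 16, 44, 53, 26, 26, 54, 73, 79, 59, 23, 0, 0, 0, 0, 1, 24, 55, 59, 25, 37, 58, 85, 87, 66, 18, 0, 0, 0, 0, 0, 0, 0, 0, 0, 0, 0, 0, 0, 0, 0]
[[0.464, 0.139, 0.096], [0.528, 0.224, 0.102], [0.593, 0.293, 0.106]]
```

```bash
cat > bay.py <<'E'
from h import *
def bay(C,ymin=.125,ymax=.195):
    m=(C[...,0]>.4)&(C[...,0]<.65)&(C[...,1]>ymin)&(C[...,1]<ymax)&(abs(C[...,2]-.102)<.005)
    X=C[m][:,:2]
    p=X[:,1]; lab=p>(np.median(p[p<.16])+np.median(p[p>.16]))/2
    for _ in range(5):  # two parallel lines y=a+k x
        A=np.c_[~lab,lab,X[:,0]-.527].astype(float); a=np.linalg.lstsq(A,X[:,1],rcond=None)[0]
        lab=X[:,1]>(a[0]+a[1])/2+a[2]*(X[:,0]-.527)
    return a,[np.percentile(X[l,0],[0,2,98,100]).round(4) for l in (lab,~lab)],len(X)
if __name__=="__main__":
  for n in("top","side"):
    a,e,N=bay(cloud(np.load(n+"0.npz")))
    print(n,N,"wall ctrs",a[:2].round(4),"mid y at x=.527",a[:2].mean().round(4),"yaw deg",np.degrees(np.arctan(a[2])).round(2),e)
  # pinpoint mouth
  t=np.load("top0.npz");s=np.load("side0.npz")
  for c,px in ((t,(198.4,248.0)),(t,(169,369)),(s,(239.4,307.1))):
    q=c["orientation"]; r=R.from_quat(np.r_[q[1:],q[0]]); d=r.apply([(px[1]-c["cx"])/c["fx"],(px[0]-c["cy"])/c["fy"],1]); k=(.102-c["origin"][2])/d[2]; print(np.round(c["origin"]+k*d,4))
E
python3 bay.py
python3 - <<'E'
from workcell import env
from scipy.spatial.transform import Rotation as R
s=env.get_state();q=s["orientation"]
print(R.from_quat([q[1],q[2],q[3],q[0]]).as_matrix().round(3))
E
```

```text
top 353 wall ctrs [0.1465 0.1667] mid y at x=.527 0.1566 yaw deg 4.49 [array([0.4709, 0.4727, 0.5864, 0.5882]), array([0.4717, 0.474 , 0.5899, 0.5909])]
side 383 wall ctrs [0.1459 0.1671] mid y at x=.527 0.1565 yaw deg 4.32 [array([0.4738, 0.4755, 0.5898, 0.5924]), array([0.4748, 0.4774, 0.5919, 0.5945])]
[0.5295 0.1508 0.102 ]
[ 0.6115 -0.1609  0.102 ]
[0.5324 0.1492 0.102 ]
[[-0.975  0.222  0.   ]
 [ 0.222  0.975  0.   ]
 [ 0.     0.    -1.   ]]
```

Plate: centre ≈ (0.627,-0.164,0.072), normal yaw ≈ 5.9°, lean 0.52. Slot: centre ≈ (0.531,0.157), yaw ≈ 4.4°, wall tops at z ≈ 0.102. I'll turn the jaws by +71.3° about tool z first.

```bash
for i in 1 2 3; do :; done
python3 -m creep '{"hand":[60,60,60,60,60],"delta_pos":[[0,0,0],[0,0,0],[0,0,0],[0,0,0],[0,0,0]],"turn":[0.95,0.95,0.95,0.95,0.95]}' 20
python3 -m creep '{"hand":[60,60,60,60,60],"delta_pos":[[0,0,0],[0,0,0],[0,0,0],[0,0,0],[0,0,0]],"turn":[0.95,0.95,0.95,0.95,0.95]}'
python3 -m creep '{"hand":[60,60,60,60,60],"delta_pos":[[0,0,0],[0,0,0],[0,0,0],[0,0,0],[0,0,0]],"turn":[0.95,0.95,0.95,0.95,0.95]}'
cat > go.py <<'E'
import sys,numpy as np
from workcell import env
from scipy.spatial.transform import Rotation as R
# distance to a target in tool axes, in row units (0.8 m)
s=env.get_state();q=s["orientation"];M=R.from_quat([q[1],q[2],q[3],q[0]]).as_matrix()
print("t",round(s["clock"],2),"tcp",s["tcp_pos"].round(4),"jaw yaw",np.degrees(np.arctan2(M[1,1],M[0,1])).round(2),"tilt",np.degrees(np.arccos(-M[2,2])).round(2),"F",s["wrist_force"].round(1),"M",s["ft_torque"].round(2),"gap",s["finger_gap"].round(4))
if len(sys.argv)>3:
    t=np.array(list(map(float,sys.argv[1:4]))); d=M.T@(t-s["tcp_pos"])/.8
    print("units",d.round(4),"rows@.04",np.abs(d).max()/.04)
E
python3 go.py .62 -.163 .20
```

```text
clock: 2.07
tcp_pos: [0.1276, 0.5607, 0.2423]
orientation: [0.0, 0.316, 0.949, 0.0]
wrist_force: [1.1, 0.3, -0.7]
finger_gap: 0.0599
clock: 2.48
tcp_pos: [0.1276, 0.5607, 0.2423]
orientation: [-0.0, 0.504, 0.864, 0.0]
wrist_force: [0.3, 0.1, 0.4]
finger_gap: 0.0602
clock: 2.9
tcp_pos: [0.1276, 0.5607, 0.2423]
orientation: [-0.0, 0.671, 0.741, 0.0]
wrist_force: [0.7, -0.6, 0.5]
finger_gap: 0.0598Traceback (most recent call last):
  File "go.py", line 6, in <module>
    print("t",round(s["clock"],2),"tcp",s["tcp_pos"].round(4),"jaw yaw",np.degrees(np.arctan2(M[1,1],M[0,1])).round(2),"tilt",np.degrees(np.arccos(-M[2,2])).round(2),"F",s["wrist_force"].round(1),"M",s["ft_torque"].round(2),"gap",s["finger_gap"].round(4))
                                                                                                                                                                                                                                      ^^^^^^^^^^^^^^^^^^^^^
AttributeError: 'float' object has no attribute 'round'
```

```bash
sed -i 's/s\["finger_gap"\].round(4)/round(s["finger_gap"],4)/' go.py; python3 go.py .62 -.163 .20
```

```text
t 2.9 tcp [0.1276 0.5607 0.2423] jaw yaw 5.69 tilt 0.0 F [ 0.7 -0.6  0.5] M [ 0.    0.   -0.01] gap 0.0598
units [-0.9612  0.5227  0.0529] rows@.04 24.02963930272065
```

```bash

python3 -m creep '{"hand":[60,60,60,60,60],"delta_pos":[[-0.04,0.0217,0],[-0.04,0.0217,0],[-0.04,0.0217,0],[-0.04,0.0217,0],[-0.04,0.0217,0]],"turn":[0,0,0,0,0]}'
python3 -m creep '{"hand":[60,60,60,60,60],"delta_pos":[[-0.04,0.0217,0],[-0.04,0.0217,0],[-0.04,0.0217,0],[-0.04,0.0217,0],[-0.04,0.0217,0]],"turn":[0,0,0,0,0]}'
python3 -m creep '{"hand":[60,60,60,60,60],"delta_pos":[[-0.04,0.0217,0],[-0.04,0.0217,0],[-0.04,0.0217,0],[-0.04,0.0217,0],[-0.04,0.0217,0]],"turn":[0,0,0,0,0]}'
python3 -m creep '{"hand":[60,60,60,60,60],"delta_pos":[[-0.04,0.0217,0],[-0.04,0.0217,0],[-0.04,0.0217,0],[-0.03,0.016,0],[-0.01,0.005,0]],"turn":[0,0,0,0,0]}'
python3 go.py .62 -.163 .20
```

```text
clock: 3.32
tcp_pos: [0.231, 0.4092, 0.2424]
orientation: [0.0, 0.669, 0.743, 0.0]
wrist_force: [0.9, -0.1, -0.3]
finger_gap: 0.0598
clock: 3.73
tcp_pos: [0.334, 0.2588, 0.2426]
orientation: [0.0, 0.669, 0.743, 0.0]
wrist_force: [0.8, 1.2, -0.5]
finger_gap: 0.06
clock: 4.15
tcp_pos: [0.437, 0.1084, 0.2426]
orientation: [0.0, 0.67, 0.743, 0.0]
wrist_force: [1.2, 0.6, -0.8]
finger_gap: 0.06
clock: 4.57
tcp_pos: [0.5202, -0.0134, 0.242]
orientation: [0.001, 0.671, 0.741, 0.0]
wrist_force: [1.0, -0.8, -0.1]
finger_gap: 0.06
t 4.57 tcp [ 0.5202 -0.0134  0.242 ] jaw yaw 5.72 tilt 0.09 F [ 1.  -0.8 -0.1] M [ 0.06 -0.03  0.02] gap 0.06
units [-0.1984  0.1055  0.0528] rows@.04 4.959657758776883
```

```bash

python3 -m creep '{"hand":[60,60,60,60,60],"delta_pos":[[-0.04,0.021,0],[-0.04,0.021,0],[-0.04,0.021,0],[-0.04,0.021,0],[-0.038,0.0215,0]],"turn":[0,0,0,0,0]}'
python3 -m creep '{"hand":[60,60,60,60,60],"delta_pos":[[0,0,0.02],[0,0,0.02],[0,0,0],[0,0,0],[0,0,0]],"turn":[0,0,0,0,0]}'
python3 go.py .62 -.164 .112
python3 - <<'E'
from workcell import env
import cv2,numpy as np
for n in ("wrist","side"):
    c=env.read_camera(n); np.savez(f"{n}1.npz",**c)
    im=c["pixels"][:,:,::-1]
    if n=="side": im=cv2.resize(im[100:240,230:410],None,fx=4,fy=4,interpolation=2)
    cv2.imwrite(f"pics/{n}1.png",im)
E
```

```text
clock: 4.98
tcp_pos: [0.6187, -0.1597, 0.2424]
orientation: [-0.0, 0.669, 0.743, 0.0]
wrist_force: [0.6, -0.1, 0.9]
finger_gap: 0.0602
clock: 5.4
tcp_pos: [0.6182, -0.1582, 0.2111]
orientation: [0.0, 0.669, 0.743, 0.0]
wrist_force: [-0.0, -0.6, -0.2]
finger_gap: 0.0598
t 5.4 tcp [ 0.6182 -0.1582  0.2111] jaw yaw 5.97 tilt 0.02 F [-0.  -0.6 -0.2] M [-0.02  0.    0.05] gap 0.0598
units [-0.0075  0.0015  0.1239] rows@.04 3.098011899458204
```

View pics/wrist1.png

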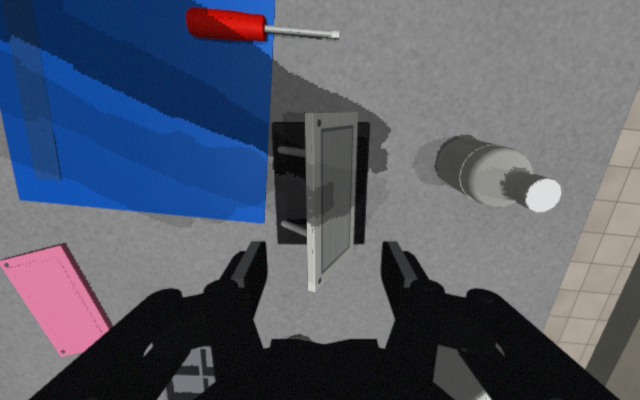

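View pics/side1.png

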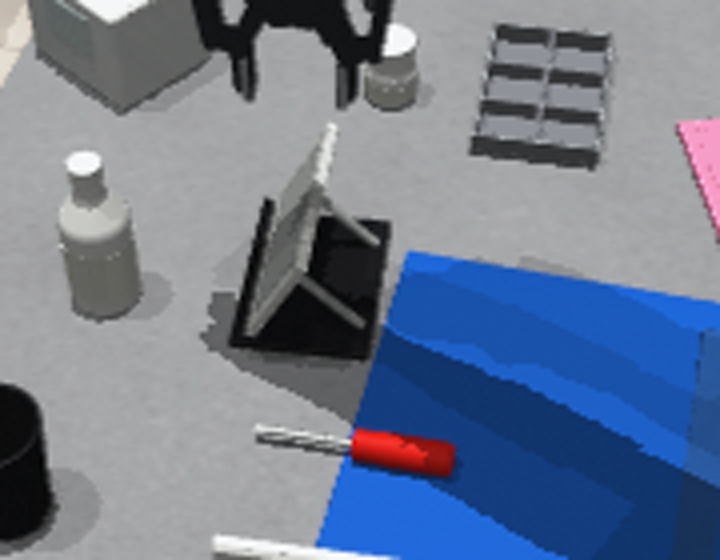

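Wrist view: the aluminium plate's top edge runs (315,112)–(312,290), square to the jaws. The grey plate in the stand is the right one; the pink one is at lower left (60,300). I'll check position from the wrist depth.

```bash
python3 - <<'E'
from h import *
C=cloud(np.load("wrist1.npz"))[100:300,285:365].reshape(-1,3)
X=C[(C[:,2]>.025)&(C[:,2]<.13)]
T=X[X[:,2]>.104]
print(len(T),T.mean(0).round(4),np.percentile(T,[1,99],axis=0).round(4).tolist())
print("y range",np.percentile(X[:,1],[.5,99.5]).round(4),"zmax",X[:,2].max())
k=np.polyfit(T[:,1],T[:,0],1);print("yaw",np.degrees(np.arctan(-k[0])))
E
```

```text
2208 [ 0.6084 -0.16    0.1087] [[0.5975, -0.2446, 0.1043], [0.6205, -0.0895, 0.1119]]
y range [-0.2441 -0.0866] zmax 0.1126295034039588
yaw 5.811301557134872
```

```bash

python3 -m creep '{"hand":[60,60,60,60,60],"delta_pos":[[-0.008,0.001,0.03],[0,0,0.03],[0,0,0.03],[0,0,0.02],[0,0,0.012]],"turn":[0,0,0,0,0]}'
python3 -m creep '{"hand":[50,40,30,30,30],"delta_pos":[[0,0,0],[0,0,0],[0,0,0],[0,0,0],[0,0,0]],"turn":[0,0,0,0,0]}' 20
python3 go.py .62 -.166 .113
python3 - <<'E'
from workcell import env
import cv2,numpy as np
for n in ("wrist","side"):
    c=env.read_camera(n); np.savez(f"{n}2.npz",**c)
    im=c["pixels"][:,:,::-1]
    im=cv2.resize(im[100:240,230:410] if n=="side" else im[90:330,200:440],None,fx=3,fy=3,interpolation=2)
    if n=="side": a=im
    else: b=im[:600]
cv2.imwrite("pics/s2.png",a);cv2.imwrite("pics/w2.png",b)
E
```

```text
clock: 5.92
tcp_pos: [0.619, -0.1645, 0.1115]
orientation: [-0.001, 0.669, 0.743, -0.0]
wrist_force: [-0.2, 0.4, -0.4]
finger_gap: 0.0601
clock: 6.33
tcp_pos: [0.62, -0.1654, 0.1142]
orientation: [0.001, 0.67, 0.743, 0.0]
wrist_force: [-2.0, -1.4, 2.4]
finger_gap: 0.0301
t 6.33 tcp [ 0.62   -0.1654  0.1142] jaw yaw 5.93 tilt 0.09 F [-2.  -1.4  2.4] M [-0.1   0.58  0.04] gap 0.0301
units [-0.0007 -0.0001  0.0014] rows@.04 0.036207575221319024
```

View pics/s2.png

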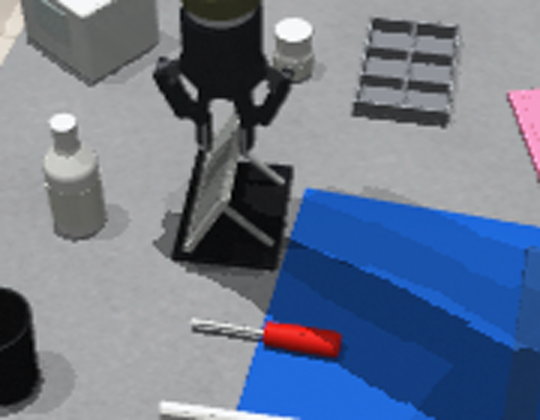

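View pics/w2.png

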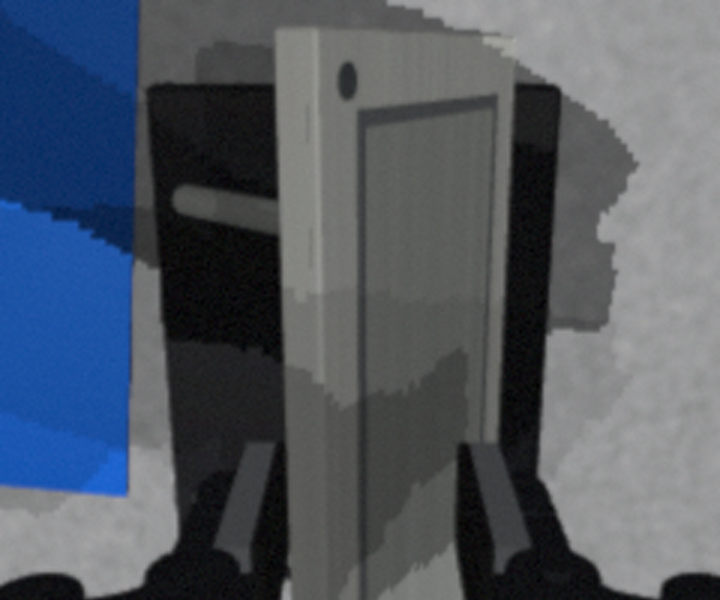

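The fingers straddle the top edge, with the near finger about to touch. Now I'll push the plate upright (+tool y) while closing slowly.

```bash

python3 -m creep '{"hand":[28,27,26,25,24],"delta_pos":[[0,0.004,0],[0,0.004,0],[0,0.004,0],[0,0.004,0],[0,0.004,0]],"turn":[0,0,0,0,0]}' 20
python3 go.py
python3 -m creep '{"hand":[22,20,18,16,14],"delta_pos":[[0,0.003,0],[0,0.003,0],[0,0.003,0],[0,0.002,0],[0,0.001,0]],"turn":[0,0,0,0,0]}' 20
python3 go.py
python3 - <<'E'
from workcell import env
import cv2,numpy as np
for n in ("wrist","side"):
    c=env.read_camera(n); np.savez(f"{n}3.npz",**c)
    im=c["pixels"][:,:,::-1]
    im=cv2.resize(im[100:240,230:410] if n=="side" else im[90:330,200:440],None,fx=3,fy=3,interpolation=2)
    if n=="side": a=im
    else: b=im[:600]
cv2.imwrite("pics/s3.png",a);cv2.imwrite("pics/w3.png",b)
E
```

```text
clock: 6.85
tcp_pos: [0.6362, -0.1634, 0.1126]
orientation: [0.0, 0.67, 0.743, 0.0]
wrist_force: [-0.1, 0.4, 0.1]
finger_gap: 0.0239
t 6.85 tcp [ 0.6362 -0.1634  0.1126] jaw yaw 5.93 tilt 0.02 F [-0.1  0.4  0.1] M [-0.04  0.1  -0.01] gap 0.0239
clock: 7.27
tcp_pos: [0.6455, -0.1625, 0.1126]
orientation: [0.0, 0.67, 0.743, 0.0]
wrist_force: [0.6, -0.2, 1.2]
finger_gap: 0.0141
t 7.27 tcp [ 0.6455 -0.1625  0.1126] jaw yaw 5.94 tilt 0.02 F [ 0.6 -0.2  1.2] M [-0.05  0.09  0.01] gap 0.0141
```

View pics/s3.png

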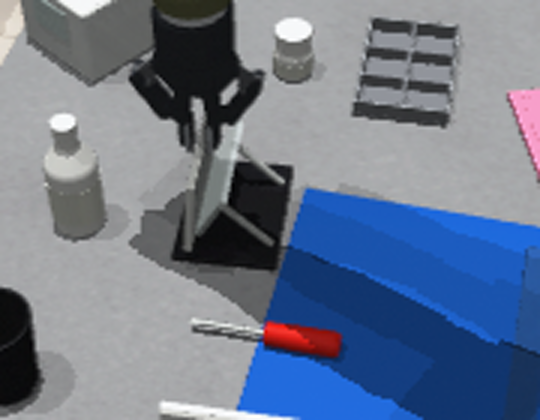

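View pics/w3.png

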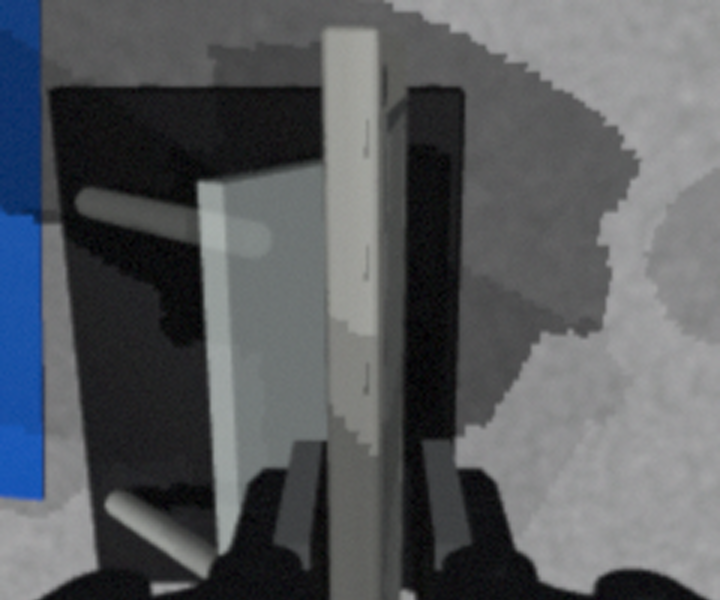

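The plate is nearly upright between the pads, with the clear rest left behind on the left. Now a firm grip, then lift.

```bash

python3 -m creep '{"hand":[10,6,4,4,4],"delta_pos":[[0,0,0],[0,0,0],[0,0,0],[0,0,0],[0,0,0]],"turn":[0,0,0,0,0]}' 30
python3 -m creep '{"hand":[4,4,4,4,4],"delta_pos":[[0,0,0],[0,0,0],[0,0,-0.01],[0,0,-0.01],[0,0,-0.01]],"turn":[0,0,0,0,0]}' 90
python3 go.py
python3 -m creep '{"hand":[4,4,4,4,4],"delta_pos":[[0,0,-0.03],[0,0,-0.03],[0,0,-0.03],[0,0,-0.03],[0,0,-0.03]],"turn":[0,0,0,0,0]}' 90
python3 go.py .531 .1566 .26
python3 - <<'E'
from workcell import env
import cv2,numpy as np
for n in ("wrist","side"):
    c=env.read_camera(n); np.savez(f"{n}4.npz",**c)
    im=c["pixels"][:,:,::-1]
    im=cv2.resize(im[70:210,230:410] if n=="side" else im[90:330,200:440],None,fx=3,fy=3,interpolation=2)
    if n=="side": a=im
    else: b=im[:600]
cv2.imwrite("pics/s4.png",a);cv2.imwrite("pics/w4.png",b)
E
```

```text
clock: 7.78
tcp_pos: [0.6458, -0.1625, 0.1127]
orientation: [0.0, 0.67, 0.743, 0.001]
wrist_force: [3.8, 1.0, -4.5]
finger_gap: 0.0074
clock: 8.2
tcp_pos: [0.6437, -0.1624, 0.1367]
orientation: [-0.001, 0.67, 0.743, -0.001]
wrist_force: [-0.1, -1.0, -3.0]
finger_gap: 0.0061
t 8.2 tcp [ 0.6437 -0.1624  0.1367] jaw yaw 5.91 tilt 0.19 F [-0.1 -1.  -3. ] M [ 0.02  0.   -0.02] gap 0.0061
clock: 8.62
tcp_pos: [0.6441, -0.1625, 0.2583]
orientation: [-0.0, 0.67, 0.743, -0.001]
wrist_force: [0.3, -0.5, -4.5]
finger_gap: 0.006
t 8.62 tcp [ 0.6441 -0.1625  0.2583] jaw yaw 5.91 tilt 0.08 F [ 0.3 -0.5 -4.5] M [-0.01 -0.05 -0.03] gap 0.006
units [ 0.4113 -0.0995 -0.0019] rows@.04 10.283460842096849
```

View pics/s4.png

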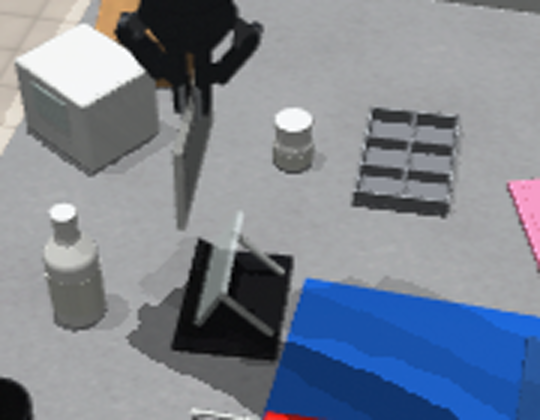

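View pics/w4.png

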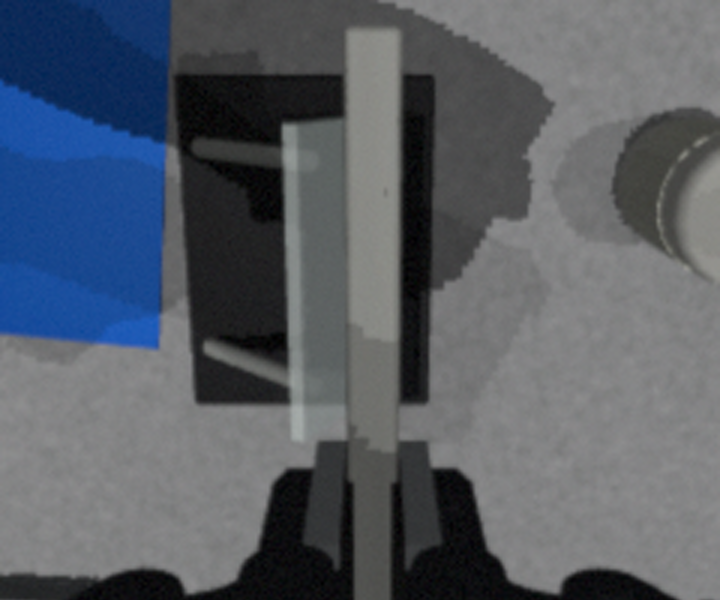

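Plate is held vertical and clear of the stand. Turning −88.5° for the slot.

```bash

python3 -m creep '{"hand":[4,4,4,4,4],"delta_pos":[[0,0,0],[0,0,0],[0,0,0],[0,0,0],[0,0,0]],"turn":[-0.9,-0.9,-0.9,-0.9,-0.9]}'
python3 -m creep '{"hand":[4,4,4,4,4],"delta_pos":[[0,0,0],[0,0,0],[0,0,0],[0,0,0],[0,0,0]],"turn":[-0.9,-0.9,-0.9,-0.9,-0.9]}'
python3 -m creep '{"hand":[4,4,4,4,4],"delta_pos":[[0,0,0],[0,0,0],[0,0,0],[0,0,0],[0,0,0]],"turn":[-0.9,-0.9,-0.9,-0.9,-0.9]}'
python3 -m creep '{"hand":[4,4,4,4,4],"delta_pos":[[0,0,0],[0,0,0],[0,0,0],[0,0,0],[0,0,0]],"turn":[-0.9,-0.9,-0.9,-0.9,-0.6]}'
python3 go.py .531 .1566 .26
python3 - <<'E'
from workcell import env
import cv2,numpy as np
from h import *
c=env.read_camera("wrist");np.savez("wrist5.npz",**c)
cv2.imwrite("pics/w5.png",c["pixels"][:,:,::-1])
E
```

```text
clock: 9.13
tcp_pos: [0.6441, -0.1624, 0.2547]
orientation: [-0.002, 0.51, 0.86, -0.0]
wrist_force: [0.2, 0.5, -3.3]
finger_gap: 0.006
clock: 9.55
tcp_pos: [0.6441, -0.1624, 0.2546]
orientation: [-0.002, 0.333, 0.943, -0.0]
wrist_force: [-0.4, -0.2, -3.5]
finger_gap: 0.006
clock: 9.97
tcp_pos: [0.6441, -0.1624, 0.2547]
orientation: [-0.002, 0.142, 0.99, 0.0]
wrist_force: [1.1, -0.6, -3.0]
finger_gap: 0.0057
clock: 10.38
tcp_pos: [0.6441, -0.1624, 0.2547]
orientation: [-0.002, -0.04, 0.999, 0.001]
wrist_force: [0.2, -0.2, -2.9]
finger_gap: 0.0059
t 10.38 tcp [ 0.6441 -0.1624  0.2547] jaw yaw 94.63 tilt 0.2 F [ 0.2 -0.2 -2.9] M [-0.08 -0.   -0.05] gap 0.0059
units [ 0.1087  0.4088 -0.0058] rows@.04 10.220673796871658
```

View pics/w5.png

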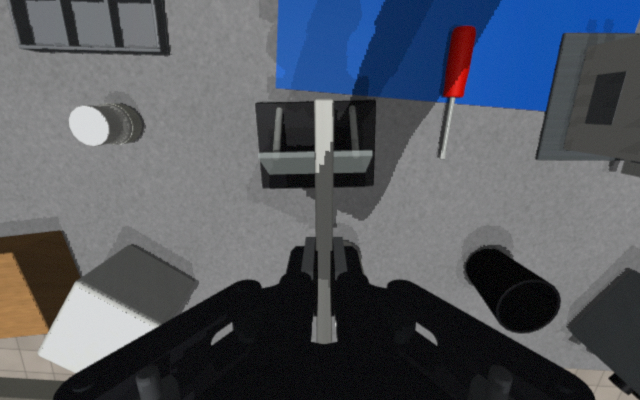

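Plate top edge runs up the middle of the wrist view, (325,100)–(325,340), firm in the pads. I'll measure its pose in the grip.

```bash
cat > pl.py <<'E'
from h import *
import sys
from workcell import env
def edge(c,tcp,zr=(-.02,.05)):
    C=cloud(c)[90:350,290:360].reshape(-1,3); X=C[(C[:,2]>tcp[2]+zr[0])&(C[:,2]<tcp[2]+zr[1])]
    return X
if __name__=="__main__":
    s=env.get_state();q=s["orientation"];M=R.from_quat([q[1],q[2],q[3],q[0]]).as_matrix()
    c=np.load(sys.argv[1]); X=edge(c,s["tcp_pos"]); L=(X-s["tcp_pos"])@M
    L=L[abs(L[:,1])<.008]
    for lo in np.arange(-.09,.09,.02):
        m=(L[:,0]>=lo)&(L[:,0]<lo+.02)
        if m.sum()>5: print(round(lo+.01,2),m.sum(),np.median(L[m],0).round(4),"yspan",np.percentile(L[m][:,1],[3,97]).round(4))
    print("x range",L[:,0].min().round(4),L[:,0].max().round(4))
E
python3 pl.py wrist5.npz
```

```text
-0.04 315 [-0.0361  0.0001 -0.0088] yspan [-0.004   0.0037]
-0.02 483 [-0.0201 -0.0003 -0.0088] yspan [-0.0039  0.0036]
0.0 1376 [-0.0004 -0.0003 -0.0267] yspan [-0.006   0.0059]
0.02 1941 [ 0.0119  0.0002 -0.011 ] yspan [-0.0076  0.0076]
0.04 783 [ 0.0403 -0.0002 -0.0087] yspan [-0.0037  0.0037]
0.06 918 [ 0.0605  0.0001 -0.0086] yspan [-0.0037  0.0038]
0.08 433 [ 0.074   0.0003 -0.0086] yspan [-0.0038  0.0039]
x range -0.0428 0.0783
```

Level, centred within 2 mm, and 8.7 mm of plate above the TCP. Over to the rack.

```bash

python3 -m creep '{"hand":[4,4,4,4,4],"delta_pos":[[0.0105,0.04,0],[0.0105,0.04,0],[0.0105,0.04,0],[0.0105,0.04,0],[0.0105,0.04,0]],"turn":[0,0,0,0,0]}'
python3 -m creep '{"hand":[4,4,4,4,4],"delta_pos":[[0.0105,0.04,0],[0.0105,0.04,0],[0.0105,0.04,0],[0.0105,0.04,0],[0.0105,0.04,0]],"turn":[0,0,0,0,0]}'
python3 -m creep '{"hand":[4,4,4,4,4],"delta_pos":[[0.003,0.008,0],[0,0,0],[0,0,0],[0,0,0],[0,0,0]],"turn":[0,0,0,0,0]}'
python3 go.py .531 .1566 .20
python3 - <<'E'
from workcell import env
import cv2,numpy as np
from h import *
for n in ("wrist","side","top"):
    c=env.read_camera(n);np.savez(n+"6.npz",**c)
    im=c["pixels"][:,:,::-1]
    cv2.imwrite(f"pics/{n}6.png",im if n!="side" else cv2.resize(im[180:340,220:380],None,fx=3.7,fy=3.7,interpolation=2))
    if n!="wrist": print(n,env.pinpoint(n,"bay_mouth")[:2])
E
python3 pl.py wrist6.npz
```

```text
clock: 10.85
tcp_pos: [0.5893, -0.0051, 0.2552]
orientation: [-0.001, -0.038, 0.999, 0.0]
wrist_force: [0.3, 0.4, -3.8]
finger_gap: 0.0057
clock: 11.27
tcp_pos: [0.535, 0.1511, 0.2554]
orientation: [-0.001, -0.038, 0.999, -0.0]
wrist_force: [1.4, -0.7, -3.5]
finger_gap: 0.0057
clock: 11.68
tcp_pos: [0.5342, 0.1549, 0.2563]
orientation: [-0.0, -0.038, 0.999, -0.0]
wrist_force: [-0.7, 0.9, -3.7]
finger_gap: 0.0059
t 11.68 tcp [0.5342 0.1549 0.2563] jaw yaw 94.3 tilt 0.03 F [-0.7  0.9 -3.7] M [-0.04 -0.   -0.01] gap 0.0059
units [0.0038 0.0024 0.0704] rows@.04 1.7594448810628778
side [{'location': [238.9, 306.6], 'score': 0.97}, {'location': [373.9, 313.8], 'score': 0.32}]
top [{'location': [199.5, 245.2], 'score': 0.75}]
-0.04 322 [-0.0362 -0.0006 -0.0084] yspan [-0.0045  0.0032]
-0.02 482 [-0.0199 -0.0008 -0.0086] yspan [-0.0044  0.0031]
0.0 1390 [-0.0004 -0.0006 -0.0265] yspan [-0.0065  0.0054]
0.02 1938 [ 0.0117  0.0006 -0.0109] yspan [-0.0076  0.0077]
0.04 790 [ 0.0403 -0.0003 -0.0085] yspan [-0.0043  0.0032]
0.06 912 [ 0.0604 -0.0003 -0.0084] yspan [-0.0041  0.0035]
0.08 435 [ 0.074  -0.0003 -0.0083] yspan [-0.0043  0.0034]
x range -0.0433 0.0782
```

View pics/wrist6.png

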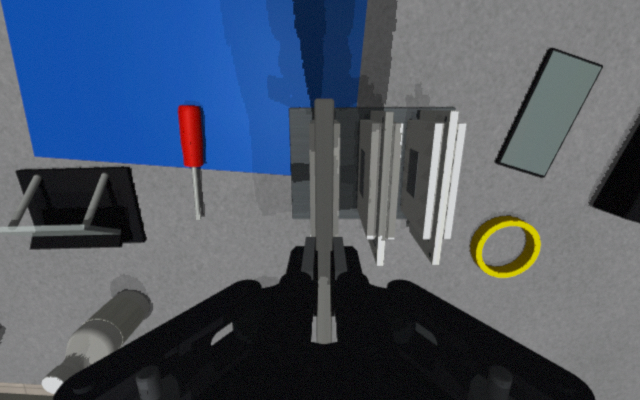

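View pics/side6.png

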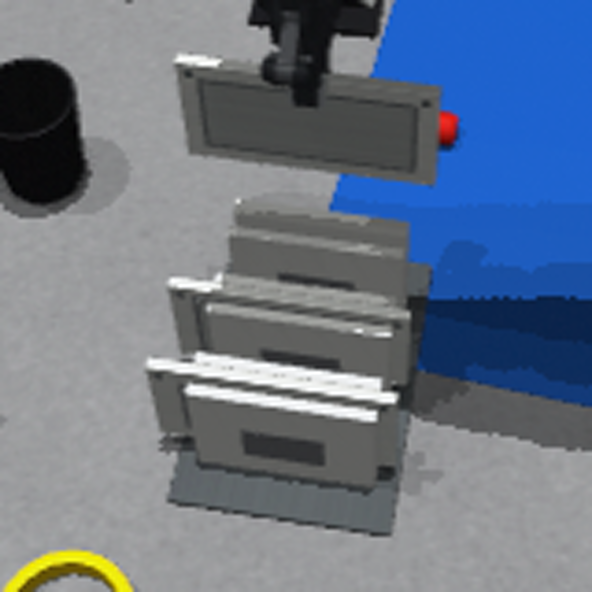

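Wrist view: plate (324,100–340) sits above the empty holder, whose walls show at about columns 311 and 337. Measure walls against the plate in all three views.

```bash
cat > rel.py <<'E'
from h import *
import sys
from workcell import env
s=env.get_state();q=s["orientation"];M=R.from_quat([q[1],q[2],q[3],q[0]]).as_matrix();T=s["tcp_pos"]
k=sys.argv[1]
for n in ("wrist","side","top"):
    C=cloud(np.load(f"{n}{k}.npz")).reshape(-1,3); L=(C-T)@M
    w=L[(abs(C[:,2]-.102)<.006)&(abs(L[:,1])<.024)&(abs(L[:,0])<.09)]
    p=L[(abs(L[:,2]+.0085)<.005)&(abs(L[:,1])<.009)&(abs(L[:,0])<.085)&(abs(L[:,0])>.03)]
    print(n,"walls",len(w),np.histogram(w[:,1],bins=np.arange(-.024,.025,.002))[0].tolist(), "x",np.percentile(w[:,0],[2,98]).round(4) if len(w) else '')
    for nm,l in (("-",w[w[:,1]<0]),("+",w[w[:,1]>0])):
        if len(l)>20:
            f=np.polyfit(l[:,0],l[:,1],1); print("  wall",nm,"y at 0",f[1].round(4),"slope deg",np.degrees(f[0]).round(2),"edges",np.percentile(l[:,1]-f[0]*l[:,0],[2,98]).round(4))
    if len(p)>20:
        f=np.polyfit(p[:,0],p[:,1],1); print("  plate top",len(p),"y at 0",f[1].round(4),"slope",np.degrees(f[0]).round(2),"x",np.percentile(p[:,0],[1,99]).round(4))
E
python3 rel.py 6; python3 rel.py 0 | grep -v plate
```

```text
wrist walls 1245 [0, 0, 0, 0, 117, 222, 225, 24, 0, 0, 0, 0, 0, 0, 0, 0, 141, 223, 226, 67, 0, 0, 0, 0] x [-0.0538  0.0581]
  wall - y at 0 -0.0125 slope deg 0.22 edges [-0.015 -0.01 ]
  wall + y at 0 0.0116 slope deg 0.16 edges [0.0088 0.0144]
  plate top 2447 y at 0 -0.0006 slope 0.12 x [-0.0418  0.0778]
side walls 397 [0, 0, 0, 1, 18, 31, 32, 36, 57, 35, 4, 0, 0, 0, 2, 17, 28, 38, 37, 55, 5, 1, 0, 0] x [-0.0577  0.0579]
  wall - y at 0 -0.0091 slope deg -0.09 edges [-0.0155 -0.0043]
  wall + y at 0 0.0121 slope deg -0.25 edges [0.0062 0.0163]
  plate top 177 y at 0 0.001 slope -0.03 x [-0.0818  0.076 ]
top walls 181 [0, 0, 0, 0, 0, 18, 24, 24, 24, 23, 11, 0, 0, 0, 0, 16, 27, 14, 0, 0, 0, 0, 0, 0] x [-0.0192  0.0612]
  wall - y at 0 -0.0082 slope deg -0.26 edges [-0.0128 -0.0028]
  wall + y at 0 0.009 slope deg -0.03 edges [0.0066 0.011 ]
  plate top 119 y at 0 0.001 slope 0.34 x [-0.0785  0.0795]
wrist walls 0 [0, 0, 0, 0, 0, 0, 0, 0, 0, 0, 0, 0, 0, 0, 0, 0, 0, 0, 0, 0, 0, 0, 0, 0] x 
side walls 406 [0, 0, 0, 2, 15, 31, 28, 43, 41, 51, 8, 0, 0, 0, 4, 14, 30, 28, 43, 65, 3, 0, 0, 0] x [-0.0575  0.0579]
  wall - y at 0 -0.0088 slope deg -0.18 edges [-0.0155 -0.0037]
  wall + y at 0 0.0122 slope deg 0.06 edges [0.0062 0.016 ]
top walls 366 [0, 0, 0, 0, 0, 29, 34, 31, 37, 31, 16, 0, 0, 0, 0, 26, 41, 31, 39, 35, 16, 0, 0, 0] x [-0.0547  0.0609]
  wall - y at 0 -0.0083 slope deg -0.29 edges [-0.0129 -0.0029]
  wall + y at 0 0.0117 slope deg -0.0 edges [0.0068 0.0169]
```

Plate and slot agree to ≤1 mm across and 0.2° in yaw in all views. I'll shift 3 mm along the slot and go down to the mouth.

```bash

python3 -m creep '{"hand":[4,4,4,4,4],"delta_pos":[[0.004,0.0002,0.02],[0,0,0.025],[0,0,0.02],[0,0,0.01],[0,0,0.005]],"turn":[0,0,0,0,0]}'
python3 go.py
python3 -m creep '{"hand":[4,4,4,4,4],"delta_pos":[[0,0,0.005],[0,0,0.005],[0,0,0.004],[0,0,0.004],[0,0,0]],"turn":[0,0,0,0,0]}'
python3 go.py
python3 - <<'E'
from workcell import env
import cv2,numpy as np
for n in ("wrist","side","top"):
    c=env.read_camera(n);np.savez(n+"7.npz",**c)
    im=c["pixels"][:,:,::-1]
    if n=="wrist": a=cv2.resize(im[80:280,240:440],None,fx=3,fy=3,interpolation=2)
    if n=="side": b=cv2.resize(im[180:340,220:380],None,fx=3,fy=3,interpolation=2)
cv2.imwrite("pics/w7.png",a);cv2.imwrite("pics/s7.png",b)
E
python3 rel.py 7
```

```text
clock: 12.35
tcp_pos: [0.5299, 0.1558, 0.1913]
orientation: [-0.001, -0.038, 0.999, -0.0]
wrist_force: [0.0, 0.6, -3.4]
finger_gap: 0.0059
t 12.35 tcp [0.5299 0.1558 0.1913] jaw yaw 94.4 tilt 0.14 F [ 0.   0.6 -3.4] M [-0.02  0.03 -0.  ] gap 0.0059
clock: 12.77
tcp_pos: [0.5315, 0.1554, 0.1791]
orientation: [0.001, -0.038, 0.999, -0.001]
wrist_force: [0.9, -4.3, -2.3]
finger_gap: 0.0058
t 12.77 tcp [0.5315 0.1554 0.1791] jaw yaw 94.4 tilt 0.17 F [ 0.9 -4.3 -2.3] M [-0.97 -0.27 -0.04] gap 0.0058
wrist walls 2290 [0, 0, 0, 0, 155, 283, 276, 296, 167, 0, 0, 0, 0, 0, 0, 191, 274, 289, 284, 75, 0, 0, 0, 0] x [-0.0195  0.0571]
  wall - y at 0 -0.011 slope deg 0.19 edges [-0.015  -0.0071]
  wall + y at 0 0.0105 slope deg 0.19 edges [0.0068 0.0142]
  plate top 2430 y at 0 -0.0002 slope 0.16 x [-0.0416  0.0778]
side walls 310 [0, 0, 0, 0, 0, 0, 0, 0, 0, 0, 0, 0, 4, 52, 67, 30, 22, 42, 41, 46, 6, 0, 0, 0] x [-0.0721  0.0686]
  wall + y at 0 0.0087 slope deg -0.15 edges [0.0024 0.0159]
  plate top 163 y at 0 0.0014 slope -0.09 x [-0.081   0.0759]
top walls 133 [0, 0, 0, 0, 0, 12, 27, 25, 25, 15, 15, 14, 0, 0, 0, 0, 0, 0, 0, 0, 0, 0, 0, 0] x [-0.0589  0.0583]
  wall - y at 0 -0.0074 slope deg -0.14 edges [-0.0126 -0.0008]
  plate top 99 y at 0 0.0018 slope 0.07 x [-0.0776  0.0795]
```

View pics/w7.png

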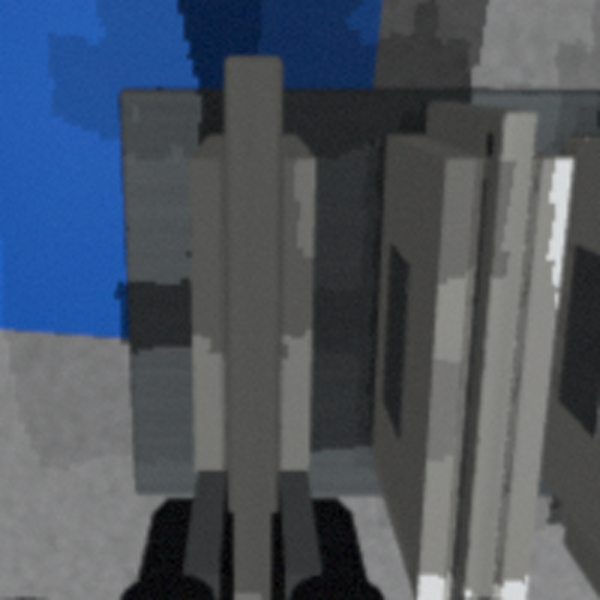

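View pics/s7.png

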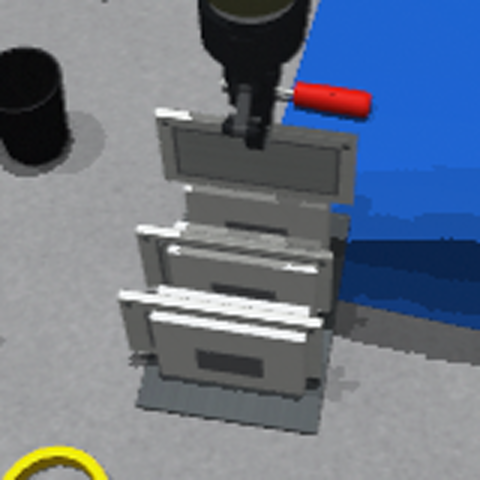

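The plate is just in the lead-in, with the +y wall pushing back at 4 N. Ease 0.8 mm to −y and go on down gently.

```bash

python3 -m creep '{"hand":[4,4,4,4,4],"delta_pos":[[0,-0.001,0],[0,0,0.002],[0,0,0.003],[0,0,0.003],[0,0,0]],"turn":[0,0,0,0,0]}'
python3 go.py
python3 -m creep '{"hand":[4,4,4,4,4],"delta_pos":[[0,0,0.003],[0,0,0.003],[0,0,0.003],[0,0,0.003],[0,0,0]],"turn":[0,0,0,0,0]}'
python3 go.py
```

```text
clock: 13.33
tcp_pos: [0.5303, 0.1552, 0.171]
orientation: [-0.001, -0.039, 0.999, -0.0]
wrist_force: [2.5, -3.5, -5.7]
finger_gap: 0.0055
t 13.33 tcp [0.5303 0.1552 0.171 ] jaw yaw 94.42 tilt 0.06 F [ 2.5 -3.5 -5.7] M [-1.03 -0.4  -0.04] gap 0.0055
clock: 13.75
tcp_pos: [0.5305, 0.1552, 0.1615]
orientation: [-0.0, -0.039, 0.999, -0.0]
wrist_force: [1.6, -3.2, -4.9]
finger_gap: 0.0058
t 13.75 tcp [0.5305 0.1552 0.1615] jaw yaw 94.42 tilt 0.04 F [ 1.6 -3.2 -4.9] M [-1.14 -0.38 -0.06] gap 0.0058
```

```bash

python3 -m creep '{"hand":[4,4,4,4,4],"delta_pos":[[0,-0.001,0.003],[0,0,0.004],[0,0,0.004],[0,0,0.004],[0,0,0]],"turn":[0,0,0,0,0]}' 110
python3 go.py
python3 -m creep '{"hand":[4,4,4,4,4],"delta_pos":[[0,0,0.003],[0,0,0.003],[0,0,0.003],[0,0,0.003],[0,0,0]],"turn":[0,0,0,0,0]}'
python3 go.py .531 .155 .115
```

```text
clock: 14.17
tcp_pos: [0.5303, 0.1548, 0.1493]
orientation: [-0.001, -0.039, 0.999, 0.0]
wrist_force: [0.6, -1.5, -4.5]
finger_gap: 0.0059
t 14.17 tcp [0.5303 0.1548 0.1493] jaw yaw 94.44 tilt 0.08 F [ 0.6 -1.5 -4.5] M [-0.42 -0.09 -0.09] gap 0.0059
clock: 14.58
tcp_pos: [0.5304, 0.1547, 0.1401]
orientation: [-0.0, -0.039, 0.999, 0.0]
wrist_force: [0.6, -1.2, -3.2]
finger_gap: 0.0056
t 14.58 tcp [0.5304 0.1547 0.1401] jaw yaw 94.44 tilt 0.05 F [ 0.6 -1.2 -3.2] M [-0.21 -0.08 -0.05] gap 0.0056
units [-0.0008  0.0003  0.0313] rows@.04 0.7831654290693145
```

Free in the slot, now at the ramp. Push on with the grip.

```bash

python3 -m creep '{"hand":[4,4,4,4,4],"delta_pos":[[0,0,0.004],[0,0,0.004],[0,0,0.004],[0,0,0.003],[0,0,0]],"turn":[0,0,0,0,0]}'
python3 go.py .531 .155 .115
python3 -m creep '{"hand":[4,4,4,4,4],"delta_pos":[[0,0,0.004],[0,0,0.004],[0,0,0.003],[0,0,0],[0,0,0]],"turn":[0,0,0,0,0]}'
python3 go.py .531 .155 .115
python3 - <<'E'
from workcell import env
import cv2,numpy as np
for n in ("wrist","side"):
    c=env.read_camera(n);np.savez(n+"8.npz",**c)
    im=c["pixels"][:,:,::-1]
    if n=="wrist": a=cv2.resize(im[80:280,240:440],None,fx=3,fy=3,interpolation=2)
    if n=="side": b=cv2.resize(im[180:340,220:380],None,fx=3,fy=3,interpolation=2)
cv2.imwrite("pics/w8.png",a);cv2.imwrite("pics/s8.png",b)
E
python3 pl.py wrist8.npz
```

```text
clock: 15.0
tcp_pos: [0.5316, 0.1548, 0.1291]
orientation: [0.001, -0.039, 0.999, 0.0]
wrist_force: [1.1, -0.0, -0.3]
finger_gap: 0.0059
t 15.0 tcp [0.5316 0.1548 0.1291] jaw yaw 94.43 tilt 0.12 F [ 1.1 -0.  -0.3] M [-0.13 -0.29 -0.1 ] gap 0.0059
units [0.0007 0.0003 0.0176] rows@.04 0.4405994973328174
clock: 15.42
tcp_pos: [0.531, 0.1547, 0.1194]
orientation: [0.0, -0.039, 0.999, 0.0]
wrist_force: [2.1, 0.9, -1.3]
finger_gap: 0.0056
t 15.42 tcp [0.531  0.1547 0.1194] jaw yaw 94.43 tilt 0.02 F [ 2.1  0.9 -1.3] M [ 0.15 -0.74 -0.07] gap 0.0056
units [-0.0001  0.0003  0.0055] rows@.04 0.13637403164266187
-0.06 114 [-0.0565 -0.0054  0.0185] yspan [-0.0073  0.0071]
-0.04 328 [-0.036  -0.0003 -0.0089] yspan [-0.004   0.0038]
-0.02 488 [-0.0198  0.0002 -0.009 ] yspan [-0.0038  0.0037]
0.0 1462 [ 0.0004 -0.0003 -0.0267] yspan [-0.0061  0.0062]
0.02 2242 [ 0.0121 -0.0002 -0.0092] yspan [-0.0077  0.0078]
0.04 1147 [ 0.0403 -0.0002 -0.0082] yspan [-0.0075  0.0075]
0.06 1064 [ 0.0584  0.0002 -0.0083] yspan [-0.0069  0.007 ]
0.08 413 [ 0.074   0.0002 -0.0084] yspan [-0.0034  0.0039]
x range -0.0635 0.0783
```

View pics/s8.png

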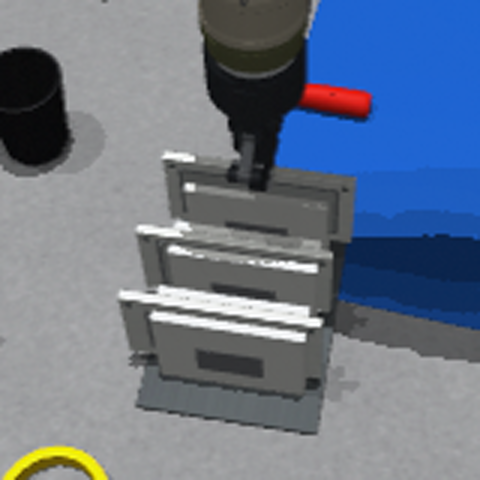

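The plate is deep in the slot, bottom ~20 mm above the floor. A bit further, then re-grip higher.

```bash

python3 -m creep '{"hand":[4,4,4,4,4],"delta_pos":[[0,0,0.003],[0,0,0.002],[0,0,0],[0,0,0],[0,0,0]],"turn":[0,0,0,0,0]}'
python3 go.py
python3 -m creep '{"hand":[10,14,18,20,20],"delta_pos":[[0,0,0],[0,0,0],[0,0,0],[0,0,0],[0,0,-0.005]],"turn":[0,0,0,0,0]}'
python3 -m creep '{"hand":[20,20,16,10,4],"delta_pos":[[0,0,-0.006],[0,0,-0.005],[0,0,0],[0,0,0],[0,0,0]],"turn":[0,0,0,0,0]}' 90
python3 go.py
python3 - <<'E'
from workcell import env
import cv2,numpy as np
for n in ("wrist","side"):
    c=env.read_camera(n);np.savez(n+"9.npz",**c)
    im=c["pixels"][:,:,::-1]
    if n=="wrist": a=cv2.resize(im[80:280,240:440],None,fx=3,fy=3,interpolation=2)
    if n=="side": b=cv2.resize(im[180:340,220:380],None,fx=3,fy=3,interpolation=2)
cv2.imwrite("pics/w9.png",a);cv2.imwrite("pics/s9.png",b)
E
python3 pl.py wrist9.npz
```

```text
clock: 15.93
tcp_pos: [0.5306, 0.1547, 0.1157]
orientation: [-0.0, -0.039, 0.999, 0.0]
wrist_force: [1.7, 1.3, -0.0]
finger_gap: 0.0054
t 15.93 tcp [0.5306 0.1547 0.1157] jaw yaw 94.43 tilt 0.02 F [ 1.7  1.3 -0. ] M [ 0.25 -0.54 -0.08] gap 0.0054
clock: 16.35
tcp_pos: [0.5298, 0.1543, 0.1192]
orientation: [-0.001, -0.039, 0.999, -0.0]
wrist_force: [-0.4, -0.1, 0.1]
finger_gap: 0.0203
clock: 16.77
tcp_pos: [0.5311, 0.1549, 0.1291]
orientation: [0.0, -0.039, 0.999, 0.0]
wrist_force: [-0.4, 1.1, 3.2]
finger_gap: 0.0053
t 16.77 tcp [0.5311 0.1549 0.1291] jaw yaw 94.43 tilt 0.07 F [-0.4  1.1  3.2] M [ 0.24  0.09 -0.02] gap 0.0053
-0.06 108 [-0.0529 -0.0001  0.0048] yspan [-0.0039  0.0036]
-0.04 395 [-0.0404 -0.0004  0.0048] yspan [-0.0038  0.0036]
-0.02 384 [-0.0195  0.0002  0.0047] yspan [-0.0038  0.0036]
0.0 1298 [-0.0002 -0.0001 -0.0271] yspan [-0.0057  0.0055]
0.02 1974 [ 0.0116  0.0002 -0.0132] yspan [-0.0076  0.0077]
0.04 647 [0.0404 0.0002 0.0052] yspan [-0.0037  0.0036]
0.06 742 [0.0605 0.0002 0.0052] yspan [-0.0035  0.0039]
0.08 357 [0.0743 0.0002 0.0053] yspan [-0.0039  0.0038]
x range -0.0558 0.0786
```

View pics/s9.png

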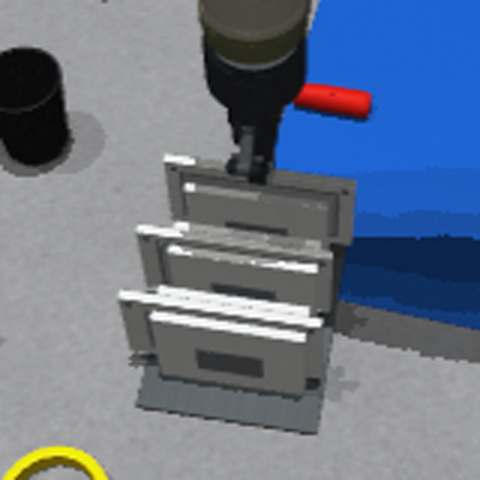

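View pics/w9.png

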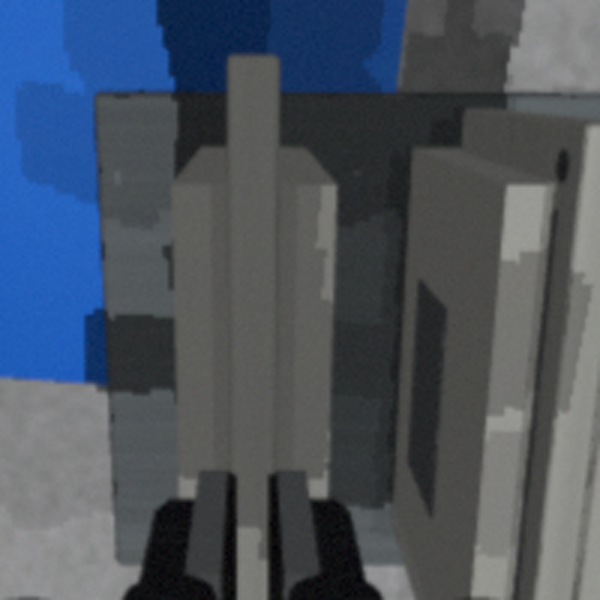

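Plate stayed put on release; its top is at ~0.124 (16 mm to go), re-gripped by its upper 6 mm. Pushing down with the grip.

```bash

python3 -m creep '{"hand":[4,4,4,4,4],"delta_pos":[[0,0,0.004],[0,0,0.004],[0,0,0.004],[0,0,0.003],[0,0,0]],"turn":[0,0,0,0,0]}' 100
python3 go.py
python3 -m creep '{"hand":[4,4,4,4,4],"delta_pos":[[0,0,0.0015],[0,0,0],[0,0,0],[0,0,0],[0,0,0]],"turn":[0,0,0,0,0]}'
python3 go.py
python3 - <<'E'
from workcell import env
import numpy as np
c=env.read_camera("wrist");np.savez("wrist10.npz",**c)
E
python3 pl.py wrist10.npz
```

```text
clock: 17.28
tcp_pos: [0.5305, 0.1547, 0.1157]
orientation: [-0.0, -0.039, 0.999, 0.0]
wrist_force: [1.3, 3.0, -2.1]
finger_gap: 0.0051
t 17.28 tcp [0.5305 0.1547 0.1157] jaw yaw 94.44 tilt 0.06 F [ 1.3  3.  -2.1] M [ 0.62 -0.39 -0.02] gap 0.0051
clock: 17.7
tcp_pos: [0.5306, 0.1546, 0.1151]
orientation: [-0.0, -0.039, 0.999, 0.0]
wrist_force: [1.3, 2.7, -2.5]
finger_gap: 0.0049
t 17.7 tcp [0.5306 0.1546 0.1151] jaw yaw 94.43 tilt 0.04 F [ 1.3  2.7 -2.5] M [ 0.7  -0.35 -0.01] gap 0.0049
-0.06 245 [-0.0542 -0.0004  0.0137] yspan [-0.0071  0.0069]
-0.04 429 [-0.0413 -0.0003  0.0046] yspan [-0.0052  0.0037]
-0.02 383 [-0.0192  0.0002  0.0046] yspan [-0.0042  0.0039]
0.0 1365 [ 0.0001  0.0002 -0.0269] yspan [-0.0058  0.0058]
0.02 2419 [ 0.0119 -0.0003 -0.0035] yspan [-0.0077  0.0077]
0.04 1172 [ 0.0404 -0.0003  0.0062] yspan [-0.0075  0.0075]
0.06 955 [0.0573 0.0002 0.0059] yspan [-0.0071  0.0072]
0.08 349 [0.0747 0.0002 0.0057] yspan [-0.0034  0.0039]
x range -0.0632 0.0786
```

Top is now at ~0.110. Release, rise, close the fingers and press on the top edge.

```bash

python3 -m creep '{"hand":[12,18,20,20,20],"delta_pos":[[0,0,0],[0,0,0],[0,0,0],[0,0,-0.015],[0,0,-0.015]],"turn":[0,0,0,0,0]}'
python3 -m creep '{"hand":[10,0,0,0,0],"delta_pos":[[0,0,0],[0,0,0],[0,0,0],[0,0,0],[0,0,0]],"turn":[0,0,0,0,0]}' 40
python3 go.py .5306 .155 .121
python3 - <<'E'
from workcell import env
import numpy as np,cv2
c=env.read_camera("wrist");np.savez("wrist11.npz",**c)
cv2.imwrite("pics/w11.png",cv2.resize(c["pixels"][80:280,240:440,::-1],None,fx=3,fy=3,interpolation=2))
E
python3 pl.py wrist11.npz
```

```text
clock: 18.17
tcp_pos: [0.5299, 0.154, 0.1392]
orientation: [-0.001, -0.038, 0.999, -0.0]
wrist_force: [0.9, -0.1, 0.5]
finger_gap: 0.0198
clock: 18.58
tcp_pos: [0.5302, 0.1544, 0.1388]
orientation: [-0.001, -0.039, 0.999, -0.0]
wrist_force: [0.1, -0.0, -0.3]
finger_gap: -0.0002
t 18.58 tcp [0.5302 0.1544 0.1388] jaw yaw 94.42 tilt 0.07 F [ 0.1 -0.  -0.3] M [-0.01  0.02  0.03] gap -0.0002
units [-0.0005  0.0007  0.0222] rows@.04 0.5549251284675448
-0.02 33 [-0.0107 -0.0003 -0.0275] yspan [-0.0026  0.0024]
0.0 999 [-0.0001  0.0001 -0.0351] yspan [-0.0074  0.0074]
0.02 2040 [ 0.0114  0.0001 -0.0271] yspan [-0.0073  0.0073]
x range -0.0117 0.0145
```

View pics/w11.png

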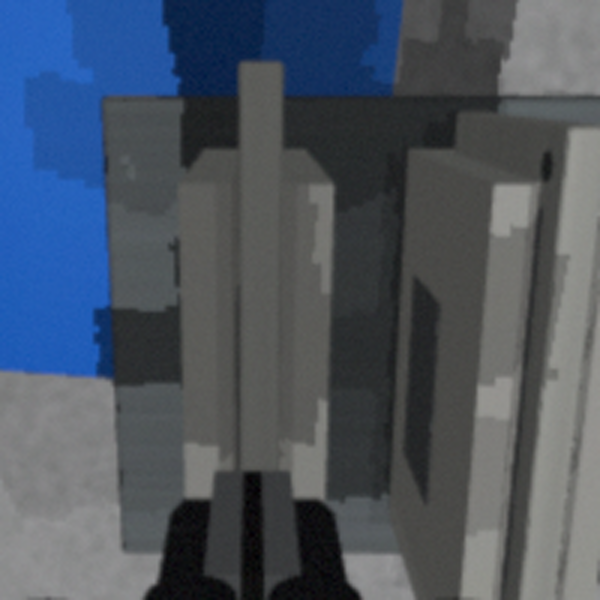

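Closed fingers sit over the plate's top edge, pixel (262,470). Press down in small steps, watching the force.

```bash

python3 -m creep '{"hand":[0,0,0,0,0],"delta_pos":[[0,0,0.007],[0,0,0.007],[0,0,0.005],[0,0,0.002],[0,0,0]],"turn":[0,0,0,0,0]}'
python3 go.py
python3 -m creep '{"hand":[0,0,0,0,0],"delta_pos":[[0,0,0.002],[0,0,0.001],[0,0,0],[0,0,0],[0,0,0]],"turn":[0,0,0,0,0]}'
python3 go.py
```

```text
clock: 19.05
tcp_pos: [0.5301, 0.1545, 0.1217]
orientation: [-0.001, -0.039, 0.999, -0.0]
wrist_force: [-0.0, 0.3, 0.5]
finger_gap: 0.0003
t 19.05 tcp [0.5301 0.1545 0.1217] jaw yaw 94.43 tilt 0.09 F [-0.   0.3  0.5] M [-0.01 -0.06  0.  ] gap 0.0003
clock: 19.47
tcp_pos: [0.5309, 0.1546, 0.1204]
orientation: [0.0, -0.039, 0.999, 0.0]
wrist_force: [0.5, 0.1, 0.1]
finger_gap: -0.0001
t 19.47 tcp [0.5309 0.1546 0.1204] jaw yaw 94.43 tilt 0.02 F [0.5 0.1 0.1] M [ 0.02 -0.02 -0.01] gap -0.0001
```

```bash

python3 -m creep '{"hand":[0,0,0,0,0],"delta_pos":[[0,0,0.002],[0,0,0.001],[0,0,0.001],[0,0,0],[0,0,0]],"turn":[0,0,0,0,0]}'
python3 go.py
python3 -m creep '{"hand":[0,0,0,0,0],"delta_pos":[[0,0,0.002],[0,0,0.001],[0,0,0.001],[0,0,0],[0,0,0]],"turn":[0,0,0,0,0]}'
python3 go.py
```

```text
clock: 19.88
tcp_pos: [0.5315, 0.1546, 0.119]
orientation: [0.001, -0.039, 0.999, 0.0]
wrist_force: [-2.8, -0.9, 11.4]
finger_gap: 0.0001
t 19.88 tcp [0.5315 0.1546 0.119 ] jaw yaw 94.43 tilt 0.16 F [-2.8 -0.9 11.4] M [-0.11  0.57 -0.02] gap 0.0001
clock: 20.3
tcp_pos: [0.5316, 0.1547, 0.1188]
orientation: [0.002, -0.039, 0.999, 0.0]
wrist_force: [-10.3, -2.2, 30.3]
finger_gap: -0.0001
t 20.3 tcp [0.5316 0.1547 0.1188] jaw yaw 94.44 tilt 0.28 F [-10.3  -2.2  30.3] M [-0.34  2.08  0.03] gap -0.0001
```

30 N with no further travel, tip at 0.1078: that is the home height (0.108). Back off and check.

```bash

python3 -m creep '{"hand":[0,0,0,0,0],"delta_pos":[[0,0,-0.005],[0,0,-0.005],[0,0,-0.02],[0,0,-0.04],[0,0,-0.04]],"turn":[0,0,0,0,0]}'
python3 -m creep '{"hand":[0,0,0,0,0],"delta_pos":[[0.04,0,-0.04],[0.04,0,-0.02],[0.04,0,0],[0.04,0,0],[0.04,0,0]],"turn":[0,0,0,0,0]}'
python3 -m creep '{"hand":[0,0,0,0,0],"delta_pos":[[0,0,0],[0,0,0],[0,0,0],[0,0,0],[0,0,0]],"turn":[0,0,0,0,0]}'
python3 go.py
cat > chk.py <<'E'
from workcell import env
from h import *
cs,sn=np.cos(np.radians(4.43)),np.sin(np.radians(4.43)); A=np.array([[cs,sn,0],[-sn,cs,0],[0,0,1]])
for n in ("wrist","side","top"):
    c=env.read_camera(n);np.savez(n+"12.npz",**c)
    im=c["pixels"][:,:,::-1]
    cv2.imwrite(f"pics/{n}12.png",im if n=="wrist" else cv2.resize(im[190:330,220:380] if n=="side" else im[140:250,180:300],None,fx=4,fy=4,interpolation=2))
    L=(cloud(c).reshape(-1,3)-[.531,.156,0])@A.T
    for nm,y0 in (("mine",0),("b",.06),("c",.12)):
        m=(abs(L[:,1]-y0)<.02)&(abs(L[:,0])<.1)&(L[:,2]>.09); X=L[m]
        if len(X)<30: continue
        e=X[(abs(X[:,0])>.064)]; e=e[e[:,2]>.1]
        if len(e)<8: continue
        l,r=e[e[:,0]<0],e[e[:,0]>0]
        w=X[(abs(X[:,0])<.055)&(abs(abs(X[:,1]-y0)-.011)<.003)]
        print(n,nm,"x ends",np.percentile(e[:,0],[1,99]).round(4),"z ends",[np.median(q[:,2]).round(4) if len(q) else None for q in(l,r)],"y ends",[np.median(q[:,1]).round(4) if len(q) else None for q in(l,r)],"walls z",np.median(w[:,2]).round(4),"x",np.percentile(X[abs(X[:,2]-.102)<.002][:,0],[3,97]).round(4))
E
python3 chk.py
```

```text
clock: 20.72
tcp_pos: [0.5293, 0.1544, 0.2011]
orientation: [-0.002, -0.039, 0.999, -0.0]
wrist_force: [0.1, 0.5, 0.8]
finger_gap: -0.0001
clock: 21.13
tcp_pos: [0.3724, 0.1422, 0.2472]
orientation: [0.0, -0.039, 0.999, 0.0]
wrist_force: [0.1, -0.2, 0.4]
finger_gap: 0.0001
clock: 21.55
tcp_pos: [0.3748, 0.1424, 0.2472]
orientation: [-0.0, -0.038, 0.999, 0.0]
wrist_force: [-0.0, 0.1, -0.2]
finger_gap: 0.0001
t 21.55 tcp [0.3748 0.1424 0.2472] jaw yaw 94.41 tilt 0.01 F [-0.   0.1 -0.2] M [-0.02  0.   -0.01] gap 0.0001
wrist b x ends [-0.069  -0.0642] z ends [np.float64(0.1072), None] y ends [np.float64(0.0587), None] walls z 0.1026 x [-0.0683 -0.0446]
wrist c x ends [-0.0694 -0.0641] z ends [np.float64(0.1068), None] y ends [np.float64(0.1178), None] walls z 0.1027 x [-0.0666  0.0229]
side mine x ends [-0.0778  0.0814] z ends [np.float64(0.1062), np.float64(0.1071)] y ends [np.float64(0.0011), np.float64(0.0029)] walls z 0.1017 x [-0.061   0.0618]
side b x ends [-0.067   0.0909] z ends [np.float64(0.1069), np.float64(0.1071)] y ends [np.float64(0.0608), np.float64(0.0611)] walls z 0.1014 x [-0.0534  0.0647]
side c x ends [-0.0684  0.0912] z ends [np.float64(0.1077), np.float64(0.1075)] y ends [np.float64(0.1208), np.float64(0.1211)] walls z 0.1016 x [-0.0548  0.0624]
top mine x ends [-0.0807  0.0774] z ends [np.float64(0.1084), np.float64(0.1073)] y ends [np.float64(0.0016), np.float64(0.0018)] walls z 0.1017 x [-0.0574  0.0568]
top b x ends [-0.0694  0.0898] z ends [np.float64(0.1072), np.float64(0.1066)] y ends [np.float64(0.0602), np.float64(0.0605)] walls z 0.1014 x [-0.0568  0.0609]
top c x ends [0.0666 0.0876] z ends [None, np.float64(0.1067)] y ends [None, np.float64(0.1203)] walls z 0.1014 x [-0.0401  0.059 ]
```

View pics/wrist12.png

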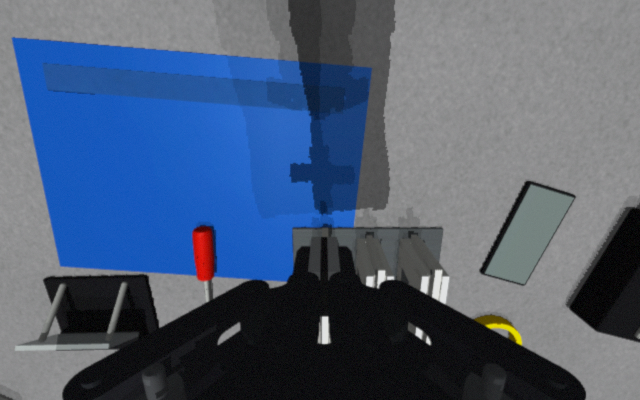

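View pics/side12.png

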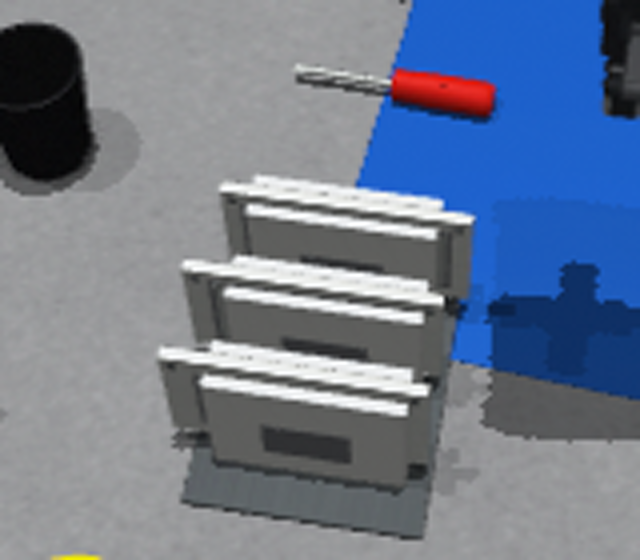

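View pics/top12.png

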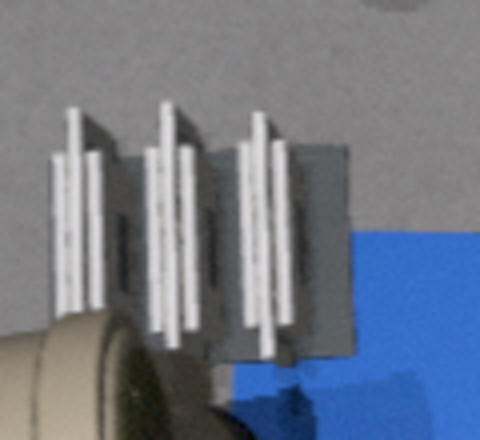

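All three plates stand at the same height (tops at 0.106–0.108 m). Mine overhangs −78/+81 mm (side camera) and −81/+77 mm (top camera) about the holder, so it is centred. The neighbours are undisturbed and the arm is clear. Handing in.

```bash
python3 -c "
from workcell import env
print(env.hand_in()); print(env.get_state()['clock'])"
```

```text
the job is handed in; nothing more can be done
None
the job is handed in; nothing more can be done
```

The plate is in the empty slot on its long edge and pressed home, and I handed the job in at about 21.7 s. The hand-in gave no verdict.

- **What I did:** I tipped the plate upright in the stand with the fingers, gripped its top edge and carried it to the empty slot. I lowered it in, re-gripped higher to push further, then pressed the top edge with closed fingers until 30 N gave no more movement.
- **Final checks:**
  - **Height:** the plate's top is level with its neighbours (0.106–0.108 m, walls at about 0.102 m).
  - **Centring:** it sticks out almost equally at both ends, within about 2 mm of centre in the side and top views.
  - **Bystanders:** the plates in the rack and the other things on the bench look unmoved in the pictures, though I did not measure them against their starting places.
  - **Arm:** it was clear, with no force at the wrist.
- **Disagreements:**
  - **Cameras:** they differed by 1–2 mm.
  - **Slot-mouth network:** it placed the slot about 6 mm to one side of the depth fit. I used the depth fit, and the plate went in.
  - **Spring pad:** I felt only a few newtons passing it, well below the 20 N mentioned, but the final height shows the plate is home.
  - **Wrist view:** it was blocked in the final check, so the last readings of the plate come from the side and top cameras only.

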